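Fit the stirrer from the tool holder into the stirring stand's clamp

TASK

Pull the collared stirrer straight up out of the upright tool holder, slide it upright from the open side into the fork of the stirring stand so that it hangs by its collar centrally between the open jaws, and let go. Then turn the clamp's winged sleeve clockwise (seen from above) until both jaws hold the collar firmly, and leave the sleeve tightened. Leave the other two tools standing in the holder and do not disturb the timer or the grain dish.

Things in the scene. Friction and masses are not known exactly. Their poses are not given: they have to be found in the camera images.
- holder: fixed aluminium tool holder, 60 (x) x 196 (y) x 95 mm high, with three square wells, 40 x 40 mm, in a row along its y at -62, 0 and +62 mm; well floor 6 mm above the worktop. Origin: centre of the underside.
- stirrer: the tool to fit, 190 mm long, 0.14 kg, in any of the wells; the only one with a thick round steel collar under a plain straight black handle. From its origin (centre of the foot) along z: crossed blades 30 mm wide, 0-28 mm; shaft 12 mm diameter, 28-100; collar 30 mm diameter, 100-118; black round handle 20 mm diameter, 118-190.
- stirrer_grip (a point): middle of the stirrer's grip, on its axis, 160 mm above its foot
- stirrer_hub (a point): centre of the underside of the stirrer's collar, 100 mm above its foot
- pestle: steel pestle, 141 mm long, with a 34 mm rounded knob on top and no collar; stands in another well and stays there. Origin: foot.
- tamper: steel tamper, 138 mm high, with a 50 mm long, 16 mm thick black crossbar on top (T-handle); stands in another well and stays there. Origin: foot.
- stand: fixed stirring stand. Base 200 (x -110 to +90) x 130 x 10 mm, a black dish on it (rim 36 mm high); a column carries a fork plate 120 mm wide, 10 thick, top at 150 mm. Its slot is 20 mm wide, opens to the stand's -x (front edge x = -87) and ends at x = -36. On the plate: two jaws beside the slot; behind x = -18 a 16 mm high housing with the sleeve. Origin: base underside.
- clamp_seat (a point): where the collar's underside centre belongs: on the plate's top, in the slot, midway between the jaws (stand x = -50 mm, y = 0, z = 150 mm); the shaft's slot goes 8 mm deeper
- sleeve (a joint): turn of the clamp sleeve in rad, 0 = jaws fully open, grows clockwise seen from above; each jaw moves in 7.6 mm per rad, so both meet the 30 mm collar at about 1.05 rad; firm at about 1.1 to 1.2; stop at 1.45. Stiff: it stays where it is left (0.4 N m).
- sleeve_grip (a point): on the sleeve's vertical axis (stand x = +50 mm), 200 mm above the worktop, where to hold its wing: an upright black bar 60 mm long (along this point's x), 14 mm thick, from 177 to 211 mm above the worktop, on a round knurled collar 48 mm across (top at 178 mm). The point turns with the sleeve.
- jaw_left: the steel jaw on the stand's +y side of the slot, x = -70 to -20 mm, top 16 mm above the plate; the two are 46 mm apart when fully open. Its origin is the stand's origin, shifted with its travel.
- jaw_right: the jaw on the stand's -y side (its origin is the stand's origin, shifted with its travel)
- bench_timer: white bench timer, 70 x 64 x 18 mm, loose on the worktop, to be left alone. Origin: centre of the underside.
- grain_dish: black dish of grain, 110 mm across, 26 mm high, loose on the worktop, to be left alone. Origin: centre of the underside.

How it is judged:
On the way, in this order (a step that is already met when the one before it is completed fails the run):
1. the stirrer is drawn right out of the holder, upright (height (world z) of stirrer above 0.098 m and angle between stirrer's own z axis and vertical below 0.35 rad), for 0.1 s.
2. the stirrer hangs by its collar in the fork between the open jaws, let go (horizontal distance between stirrer_hub and clamp_seat below 0.011 m and z of stirrer_hub in the frame of stand between 0.146 and 0.154 m and angle between stirrer's own z axis and vertical below 0.09 rad and value of joint sleeve below 0.6 rad and contact force between the fingers and stirrer below 0.1 N and linear speed of stirrer below 0.02 m/s), for 0.2 s.
3. both jaws hold the collar (horizontal distance between stirrer_hub and clamp_seat below 0.011 m and z of stirrer_hub in the frame of stand between 0.146 and 0.154 m and angle between stirrer's own z axis and vertical below 0.09 rad and value of joint sleeve above 0.95 rad and contact force between each of jaw_left, jaw_right and stirrer above 2 N), for 0.2 s.
At the end, for the whole second after the job is handed in: the stirrer hangs still and upright (5 deg), collar on the plate (4 mm), within 11 mm of the seat, each jaw pressing it with over 2 N, sleeve above 0.95 rad and still; pestle and tamper upright in their wells; timer and grain dish within 30 mm of their starts (all of step 3 and linear speed of stirrer below 0.02 m/s and velocity of joint sleeve below 0.05 rad/s and height (world z) of each of pestle, tamper below 0.02 m and angle between each of pestle, tamper's own z axis and vertical below 0.3 rad and distance of each of bench_timer, grain_dish from where it was at the start of the episode below 0.03 m); the robot touches nothing.
It fails at once if the pestle is pulled more than 30 mm up or tips over in its well (height (world z) of pestle above 0.036 m or angle between pestle's own z axis and vertical above 0.3 rad).
It fails at once if the tamper is pulled more than 30 mm up or tips over in its well (height (world z) of tamper above 0.036 m or angle between tamper's own z axis and vertical above 0.3 rad).
It fails at once if the timer is pushed more than 30 mm (distance of bench_timer from where it was at the start of the episode above 0.03 m).
It fails at once if the grain dish is pushed more than 30 mm (distance of grain_dish from where it was at the start of the episode above 0.03 m).
It also fails if it takes over 54 s, if anything falls off the work surface, if the arm or the gripper's body presses on something with over 40 N, if the wrist force passes 120 N, or if a joint passes its speed limit or range.

ROBOT

A 6-joint arm with a two-finger parallel gripper is mounted at the origin on a cart in front of the work surface, level with it; the furniture and walls round the work are solid. World frame = base frame: x ahead of the robot, y to its left, z up, the work surface at z = 0. Lengths are in m, angles in rad, forces in N, time in s.
With the tool pointing down it reaches from about 0.25 to 0.775 m from the base axis. Payload 4 kg.
Tool frame: the origin (TCP) lies on the centre line of the jaws, within the pads' length; the fingertips stand robot.tips_ahead ahead of it and the grasp point (between the pads) lies 8 mm behind it (robot.tips_ahead is the distance from the TCP to the fingertips, in m); z points along the fingers, y is the line along which they close (so a half turn about z gives the same grasp; the last joint's range is limited). The gripper opens to 94 mm and grips with 3 to 60 N. Pads are 16 mm wide; open, the fingers measure 119 mm over their backs; the gripper's body (75 mm by 177 mm) begins 78 mm behind the grasp point.
Start: joints at [1.127, 0.087, 1.371, -0, 1.684, -0.103], TCP at [0.184, 0.518, 0.217] pointing down, gripper open.
Joint ranges: [-3.1, 3.1], [-0.76, 2.03], [0.27, 2.55], [-1.08, 4.22], [0.17, 2.65], [-2.57, 2.57]. Speed limits (rad/s): [2.79, 2.79, 3.14, 3.14, 3.14, 3.14].

INTERFACE

Orientations are given as [roll, pitch, yaw] about the fixed x, y, z axes, in that order (R = Rz(yaw) Ry(pitch) Rx(roll)).
In Python, from bench import robot, snapshot, close_job, spotter gives the robot as it stands. The module is installed in compiled form; this text tells all that it offers.
- The arm moves only by the tool servo_tool, never from a script. Its argument "commands" is one flat list of numbers, 7 for each row, row after row: the shift along the tool's x, y, z in m, then the turn, a rotation vector about the tool's x, y, z in degrees, then the finger opening in m, from 0 to 0.094. In form: [x, y, z, ax, ay, az, grip, x, y, z, ax, ay, az, grip, ...]. A call has 1 to 10 rows; each row is the pose to reach, as a shift and turn from the pose commanded when the call began, along the tool's axes at that moment; what a row does not reach only later rows make up. A row lasts 1/8 s, in which the tool goes at most 62.5 mm and 10.7 degrees, less where a joint would pass 70% of its speed; a pose out of reach is approached as far as the arm can. A call with a gripper value outside its range is refused whole. The fingers move at their own pace and stop on an object; the grip force is fixed at half the most. Time passes only in rows, so rows that repeat a pose let the fingers close. It gives the time, the measured TCP pose, the force, the opening and the grip force at its end, in the units of the state.
- robot.get_obs(): the state, without advancing time (a new reading comes with each control period).
- snapshot(name): name is "scene" or "top" or "wrist"; returns a dict with "img" (400x640x3 uint8, blue, green, red), "camera_matrix" (3x3 intrinsics, pixels), "k1" (the pictures are not rectified: a ray, as slopes to the right and down, at radius r is drawn at 1 + k1 r^2 times it, then the intrinsics apply), "extrinsics" (4x4, takes a point from camera to world coordinates); the wrist camera has in their place "hand_eye" (4x4, takes a point from camera to tool coordinates, whose origin is the TCP and whose axes are the flange's). Camera axes: x right, y down, z forward; pixel columns grow to the right and rows downward; lengths in m; the calibration is good to about 2 mm. A picture is of the moment at which its call begins: read the wrist's pose just before it. There is no depth.
- close_job(): hands the job in; it is judged then, once.
Trained networks look in a picture, given as the dict that the camera call returned (one of the last four; its "shot" number tells which), for a name from the list of things; names that differ only in an ending like _2 or _b are one class to them, and where a whole thing is asked for, a point or a joint stands for the part that bears it (a point fixed in the world has none). Each returns a list of dicts, best first, with "conf" (0 to 1); they miss things now and then, are a little off and sometimes report something else, mostly with a low value. They report only what shows in the picture. A call takes as long as a camera call.
- spotter.trace(name, picture): "region" (400x640 bool, what is visible of it) and "box" ([left, top, width, height] in pixels, round what is visible of it).
The state is a dict: "time": time; "joint_positions": joint angles; "qvel": joint speeds; "joint_torque": joint torques, N m; "tool_pos": TCP position; "ee_rot": TCP orientation; "wrist_force": force on the tool from outside, world axes, zero at the start; "wrist_torque": the same for the moment, N m; "width": finger opening in m; "finger_force": force on a finger pad.
Only numpy, scipy, OpenCV 4.12 (cv2) and the standard library are available. Lean on these libraries where they do the work, as an engineer would, in place of code of your own. Each camera call takes 0.05 s, during which the arm holds its last target. There are 200 camera calls.

## Working session

There is one attempt and no reset: what is moved stays moved. The work goes in short steps, Python scripts to look and compute and a tool call to move; the robot and the scene stay as the last step left them, time stands still between calls to the robot, and variables do not carry over. Pictures are saved under pics/ and viewed, at most 10 in all, crops included, and the job is handed in when it is done.

Besides the shell and the picture viewer there is one more tool, called in YAML: its name, and indented under it one key for each argument. servo_tool: Moves the arm, as the interface text tells. Its arguments: {"type":"object","properties":{"commands":{"type":"array","items":{"type":"number"}}},"required":["commands"]}

```bash
mkdir -p pics
cat > h.py <<'E'
import numpy as np, cv2, pickle
from bench import robot, snapshot, close_job, spotter
from scipy.spatial.transform import Rotation as R
def T_of(o):
    T=np.eye(4);T[:3,:3]=R.from_euler('xyz',o['ee_rot']).as_matrix();T[:3,3]=o['tool_pos'];return T
def snap(n):
    o=robot.get_obs();s=snapshot(n)
    s['E']=s['extrinsics'] if n!='wrist' else T_of(o)@s['hand_eye'];return s
def ray(s,u,v):
    K=s['camera_matrix'];p=np.array([(u-K[0,2])/K[0,0],(v-K[1,2])/K[1,1]]);q=p.copy()
    for _ in range(20): q=p/(1+s['k1']*(q@q))
    return s['E'][:3,3],s['E'][:3,:3]@np.array([*q,1])
def atz(s,u,v,z):
    c,d=ray(s,u,v);return c+d*(z-c[2])/d[2]
def proj(s,P):
    X=(np.linalg.inv(s['E'])@np.append(P,1))[:3];q=X[:2]/X[2];q=q*(1+s['k1']*(q@q));K=s['camera_matrix']
    return np.array([K[0,0]*q[0]+K[0,2],K[1,1]*q[1]+K[1,2]])
E
python3 - <<'E'
from h import *
o=robot.get_obs();print(o['time'],o['tool_pos'],o['ee_rot'],o['width'],robot.tips_ahead)
for n in ['scene','top']:
    s=snap(n);cv2.imwrite(f'pics/{n}0.png',s['img']);print(n,s['E'][:3,3],s['k1'])
    for k in ['stirrer','pestle','tamper','holder','stand','sleeve','jaw_left','jaw_right','bench_timer','grain_dish']:
        r=spotter.trace(k,s)
        print(k,[(round(x['conf'],2),x['box'],np.argwhere(x['region']).mean(0)[::-1].round(1)) for x in r[:2]])
E
```

```text
0.0 [0.1836247  0.51788723 0.21530577] [-3.13940796e+00 -2.23852903e-04  2.80078560e+00] 0.09408701093397855 0.011
scene [ 0.06436353 -0.64826721  0.57282214] -0.009912983537130597
stirrer [(0.64, [360.6, 242.9, 13.0, 64.1], array([366.2, 271.1]))]
pestle [(0.64, [335.1, 245.1, 21.9, 36.3], array([344.9, 261.1]))]
tamper [(0.73, [311.5, 229.4, 27.7, 30.5], array([326.6, 240.3]))]
holder [(0.79, [306.9, 243.0, 83.8, 109.9], array([346.1, 297.3]))]
stand [(0.78, [226.7, 123.1, 81.0, 104.8], array([269.9, 175.2])), (0.38, [357.3, 240.3, 15.4, 62.6], array([366.1, 271.7]))]
sleeve [(0.62, [272.8, 127.8, 21.3, 18.0], array([284.3, 136.2]))]
jaw_left [(0.7, [236.4, 145.2, 21.4, 10.3], array([246.9, 149. ]))]
jaw_right [(0.52, [248.3, 152.2, 19.9, 14.5], array([257.6, 158. ]))]
bench_timer [(0.6, [239.2, 246.9, 37.8, 29.9], array([258.1, 262.4]))]
grain_dish [(0.85, [366.2, 215.3, 47.5, 31.1], array([387.9, 231.1])), (0.55, [246.9, 152.4, 25.3, 12.4], array([258.5, 158.1]))]
top [ 0.35335917 -0.05024278  1.46685156] -0.03761666020254353
stirrer [(0.46, [393.3, 227.2, 20.1, 12.9], array([401.4, 232.6]))]
pestle [(0.58, [372.2, 220.6, 14.0, 15.2], array([379.1, 230.6]))]
tamper [(0.61, [216.9, 161.2, 20.7, 17.9], array([225.7, 171.8]))]
holder [(0.87, [340.5, 217.8, 70.8, 27.2], array([376.3, 231.7]))]
stand [(0.62, [203.1, 157.5, 55.9, 77.3], array([228.9, 196.2]))]
sleeve [(0.69, [218.6, 161.1, 17.2, 21.5], array([225.7, 171.7])), (0.6, [393.5, 228.4, 18.7, 12.7], array([401.1, 232.7]))]
jaw_left [(0.57, [205.4, 196.3, 9.8, 20.7], array([210.3, 206.3])), (0.26, [374.3, 223.2, 13.4, 12.2], array([378.9, 230.6]))]
jaw_right [(0.6, [229.4, 196.9, 14.1, 22.0], array([235.4, 208.6]))]
bench_timer [(0.97, [292.2, 240.1, 25.7, 28.5], array([305., 253.]))]
grain_dish [(0.98, [322.8, 133.6, 31.7, 37.9], array([336.2, 151.3]))]
```

Run:
```python
from h import *
a=cv2.imread('pics/top0.png')[120:290,180:430];b=cv2.imread('pics/scene0.png')[110:360,210:430]
cv2.imwrite('pics/c1.png',cv2.resize(a,None,fx=3.2,fy=3.2,interpolation=2));cv2.imwrite('pics/c2.png',cv2.resize(b,None,fx=2.4,fy=2.4,interpolation=2))
s=snap('top')
for n,u,v,z in [('stirrertop?',401.4,232.6,.196),('pestle',379,230.6,.14),('holder',376,231.5,.095),('sleeve',225.7,171.7,.2),('jl',210.3,206.3,.166),('jr',235.4,208.6,.166),('timer',305,253,.018),('dish',336.2,151.3,.02)]: print(n,atz(s,u,v,z).round(4))
```

```text
stirrertop? [ 0.426  -0.2882  0.196 ]
pestle [ 0.4345 -0.236   0.14  ]
holder [ 0.4346 -0.2335  0.095 ]
sleeve [0.587  0.1843 0.2   ]
jl [0.4968 0.23   0.166 ]
jr [0.4909 0.161  0.166 ]
timer [ 0.3731 -0.0283  0.018 ]
dish [ 0.6869 -0.1224  0.02  ]
```

View pics/c1.png

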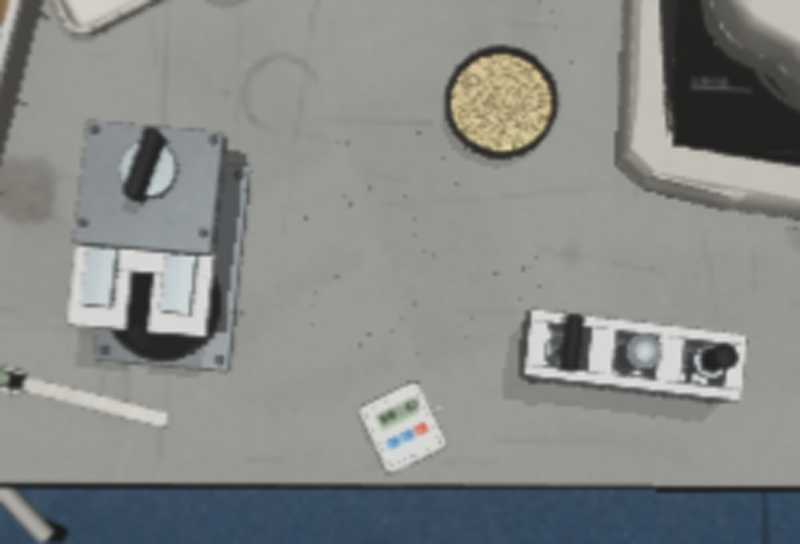

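View pics/c2.png

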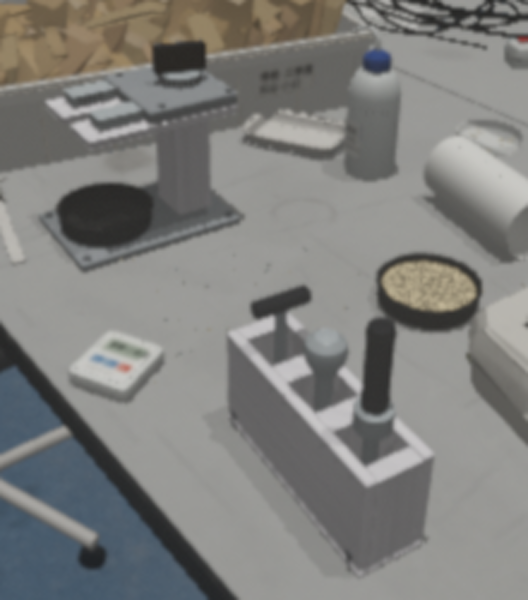

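```bash
cat >> h.py <<'E'
def shift(pos,yaw):
    o=robot.get_obs();T=T_of(o);Rt=R.from_euler('xyz',[np.pi,0,yaw])
    d=T[:3,:3].T@(np.array(pos)-o['tool_pos']);r=(R.from_matrix(T[:3,:3]).inv()*Rt).as_rotvec(degrees=True)
    print('shift',d.round(4),'turn',r.round(2))
E
python3 - <<'E'
from h import *
s=snap('wrist');print(s['hand_eye'].round(3),s['camera_matrix'],s['k1'])
shift([.45,.22,.42],2.8)
E
```

```text
[[ 0.003 -0.962 -0.272  0.079]
 [ 1.     0.003  0.001  0.001]
 [ 0.    -0.272  0.962 -0.168]
 [ 0.     0.     0.     1.   ]] [[345.61064774   0.         321.76971452]
 [  0.         345.61064774 198.8793659 ]
 [  0.           0.           1.        ]] -0.05789091951489423
shift [-0.3506 -0.1922 -0.2035] turn [0.01 0.   0.04]
```

Run:
```python
from h import *
shift([.51,.2,.34],2.8)
```

```text
shift [-0.4138 -0.191  -0.1235] turn [0.01 0.   0.04]
```

servo_tool:
  commands: [0, 0, -0.06, 0, 0, 0, 0.094, -0.04, -0.02, -0.12, 0, 0, 0, 0.094, -0.414, -0.191, -0.124, 0, 0, 0, 0.06, -0.414, -0.191, -0.124, 0, 0, 0, 0.06, -0.414, -0.191, -0.124, 0, 0, 0, 0.06, -0.414, -0.191, -0.124, 0, 0, 0, 0.06, -0.414, -0.191, -0.124, 0, 0, 0, 0.06, -0.414, -0.191, -0.124, 0, 0, 0, 0.06, -0.414, -0.191, -0.124, 0, 0, 0, 0.06, -0.414, -0.191, -0.124, 0, 0, 0, 0.06]

```text
time: 2.45
tool_pos: [0.5119, 0.1976, 0.3395]
ee_rot: [-3.14, -0.001, 2.796]
wrist_force: [0.2, -0.0, -0.4]
width: 0.0601
finger_force: 0.0
```

servo_tool:
  commands: [0, 0, 0, 0, 0, 0, 0.06, 0, 0, 0, 0, 0, 0, 0.06]

```text
time: 2.7
tool_pos: [0.5093, 0.2011, 0.3409]
ee_rot: [3.141, 0.0, 2.803]
wrist_force: [-0.2, -0.9, -0.3]
width: 0.0605
finger_force: 0.0
```

Run:
```python
from h import *
o=robot.get_obs();print(o['time'],o['tool_pos'],o['ee_rot'],o['wrist_force'],abs(o['qvel']).max())
s=snap('wrist');cv2.imwrite('pics/w1.png',s['img']);pickle.dump(s,open('w1.pkl','wb'))
for k in ['sleeve','jaw_left','jaw_right','stand']:
    for x in spotter.trace(k,s)[:2]:
        m=np.argwhere(x['region']).mean(0)[::-1];print(k,round(x['conf'],2),x['box'],m.round(1),atz(s,*m,.2 if k=='sleeve' else .166).round(4))
```

```text
2.7 [0.50934873 0.20106242 0.3409057 ] [3.14094258e+00 2.64145094e-04 2.80275354e+00] [-0.2482634  -0.85940464 -0.31422615] 0.003487558197792189
sleeve 0.67 [314.9, 232.1, 46.5, 68.7] [338.2 261.5] [0.5832 0.1931 0.2   ]
jaw_left 0.86 [329.7, 135.1, 34.9, 52.2] [347.2 160.5] [0.4973 0.233  0.166 ]
jaw_left 0.4 [250.9, 91.1, 138.2, 209.8] [321.8 195.2] [0.523  0.1972 0.166 ]
jaw_right 0.68 [264.2, 151.9, 38.8, 55.0] [283.  176.9] [0.4918 0.1664 0.166 ]
stand 0.61 [250.9, 93.9, 135.7, 208.1] [322.  195.3] [0.5231 0.1973 0.166 ]
```

View pics/w1.png

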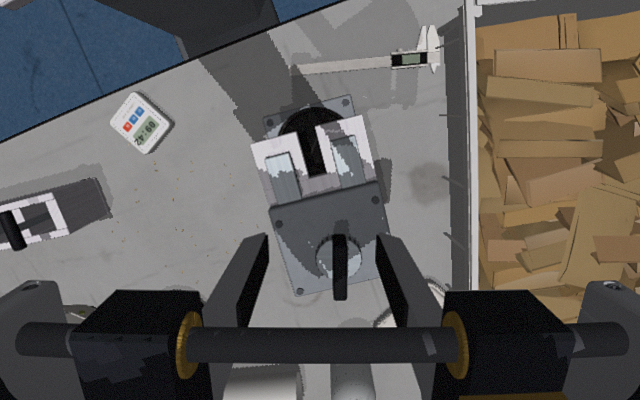

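```bash
cat >> h.py <<'E'
def stand2w(p,q):
    c,s=np.cos(p[2]),np.sin(p[2]);return np.array([p[0]+c*q[0]-s*q[1],p[1]+s*q[0]+c*q[1],q[2]])
E
python3 - <<'E'
from h import *
s=pickle.load(open('w1.pkl','rb'));im=s['img']
cv2.imwrite('pics/w1c.png',cv2.resize(im[85:315,235:405],None,fx=3.4,fy=2.6*3.4/2.6*.76,interpolation=cv2.INTER_CUBIC) if 0 else cv2.resize(im[95:225,240:400],None,fx=4.5,fy=4.5,interpolation=cv2.INTER_CUBIC))
E
```

```text
(no output)
```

View pics/w1c.png

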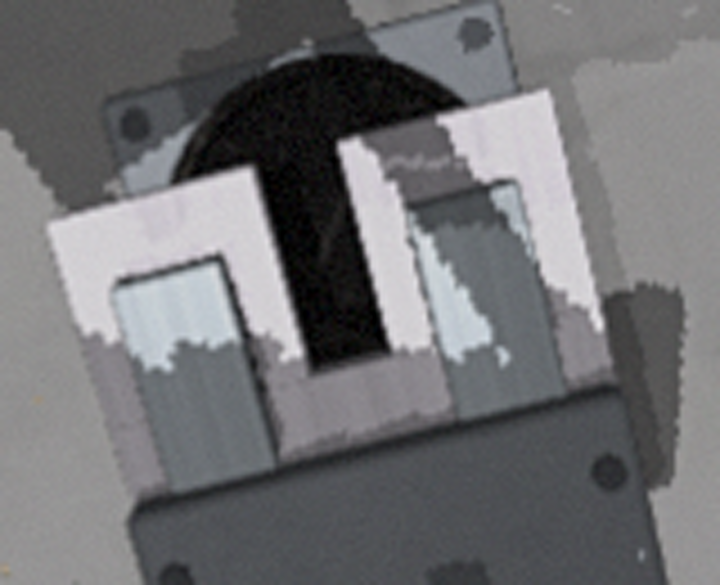

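Run:
```python
from h import *
from scipy.optimize import least_squares
s=pickle.load(open('w1.pkl','rb'))
C=[(48,222,-87,-60,150),(550,90,-87,60,150),(255,165,-87,-10,150),(338,138,-87,10,150),(310,373,-36,-10,150),(390,352,-36,10,150),(222,258,-70,-23,166),(408,207,-70,23,166)]
def f(p): return np.concatenate([proj(s,stand2w(p,np.array(c[2:])/1000))-(np.array(c[:2])+.5)/4.5-[239.5,94.5] for c in C])
r=least_squares(f,[.54,.19,-.1]);p=r.x;print(p,r.fun.reshape(-1,2).round(1).tolist())
print('seat',stand2w(p,[-.05,0,.15]),'sleeve',stand2w(p,[.05,0,.2]),'pre',stand2w(p,[-.135,0,.15]))
np.save('stand.npy',p)
shift([.40,-.22,.36],1.45)
```

```text
[ 0.54139244  0.19590486 -0.0838734 ] [[-0.7, -0.7], [0.7, -1.1], [-0.3, -0.3], [0.1, 0.7], [0.3, 0.5], [0.8, 0.6], [-2.1, 0.4], [1.3, 0.1]]
seat [0.4915682  0.20009361 0.15      ] sleeve [0.59121667 0.1917161  0.2       ] pre [0.406867   0.20721449 0.15      ]
shift [-0.0366 -0.4332 -0.0194] turn [3.000e-02 0.000e+00 7.747e+01]
```

Run:
```python
from h import *
shift([.425,-.26,.36],1.45)
```

```text
shift [-0.0735 -0.4626 -0.0194] turn [3.000e-02 0.000e+00 7.747e+01]
```

servo_tool:
  commands: [-0.074, -0.463, -0.019, 0, 0, 77.5, 0.06, -0.074, -0.463, -0.019, 0, 0, 77.5, 0.06, -0.074, -0.463, -0.019, 0, 0, 77.5, 0.06, -0.074, -0.463, -0.019, 0, 0, 77.5, 0.06, -0.074, -0.463, -0.019, 0, 0, 77.5, 0.06, -0.074, -0.463, -0.019, 0, 0, 77.5, 0.06, -0.074, -0.463, -0.019, 0, 0, 77.5, 0.06, -0.074, -0.463, -0.019, 0, 0, 77.5, 0.06, -0.074, -0.463, -0.019, 0, 0, 77.5, 0.06, -0.074, -0.463, -0.019, 0, 0, 77.5, 0.06]

```text
time: 4.2
tool_pos: [0.4253, -0.2603, 0.3596]
ee_rot: [3.141, -0.001, 1.449]
wrist_force: [0.5, -0.1, -0.5]
width: 0.0599
finger_force: 0.0
```

servo_tool:
  commands: [0, 0, 0, 0, 0, 0, 0.06, 0, 0, 0, 0, 0, 0, 0.06]

```text
time: 4.45
tool_pos: [0.4255, -0.26, 0.3598]
ee_rot: [3.141, 0.0, 1.45]
wrist_force: [-0.1, 0.8, 0.6]
width: 0.0603
finger_force: 0.0
```

Run:
```python
from h import *
o=robot.get_obs();print(o['time'],o['tool_pos'],o['ee_rot'],abs(o['qvel']).max())
s=snap('wrist');cv2.imwrite('pics/w2.png',cv2.resize(s['img'][60:360,160:560],None,fx=2,fy=2,interpolation=cv2.INTER_CUBIC));pickle.dump(s,open('w2.pkl','wb'))
for k in ['stirrer','pestle','tamper','holder']:
    for x in spotter.trace(k,s)[:2]:
        m=np.argwhere(x['region']).mean(0)[::-1];print(k,round(x['conf'],2),x['box'],m.round(1))
```

```text
4.45 [ 0.42552125 -0.26003735  0.35976506] [3.14100756e+00 1.29755294e-04 1.45025927e+00] 0.005377966154621805
stirrer 0.63 [317.3, 177.2, 23.2, 51.2] [330.7 204.2]
pestle 0.68 [317.1, 130.3, 29.3, 36.2] [330.6 149.6]
pestle 0.33 [317.8, 181.9, 25.6, 47.3] [330.7 204.2]
tamper 0.75 [307.8, 88.0, 48.1, 16.5] [330.9  96. ]
holder 0.83 [307.0, 66.3, 51.3, 157.4] [329.2 137.3]
```

View pics/w2.png

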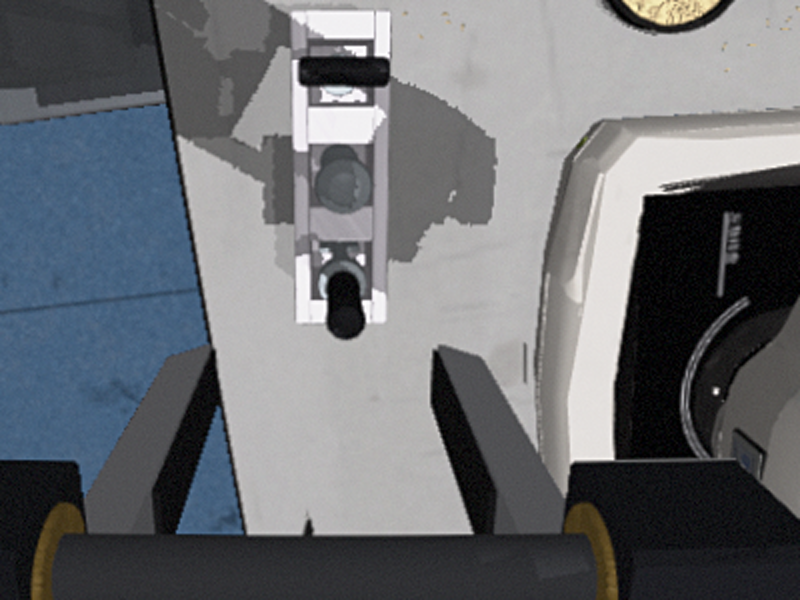

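Run:
```python
from h import *
s=pickle.load(open('w2.pkl','rb'))
top=atz(s,333.3,219.3,.196);col=atz(s,331.3,201.5,.124);print(top,col)
for n,c in [('hl',(295,10)),('hr',(391,10)),('bl',(296,322)),('br',(386,322))]: print(n,atz(s,160+c[0]/2,60+c[1]/2,.095).round(4))
print('tamper',atz(s,330.9,96,.144),'pestle',atz(s,331.5,152,.135))
shift([.4267,-.2907,.158],1.45)
```

```text
[ 0.43366207 -0.29702906  0.196     ] [ 0.43336341 -0.29911044  0.124     ]
hl [ 0.4239 -0.1371  0.095 ]
hr [ 0.4803 -0.1437  0.095 ]
bl [ 0.3996 -0.3307  0.095 ]
br [ 0.4589 -0.3378  0.095 ]
tamper [ 0.44603527 -0.17635811  0.144     ] pestle [ 0.44012209 -0.23754939  0.135     ]
shift [-0.0295  0.005   0.2015] turn [ 0.01  0.   -0.07]
```

Run:
```python
from h import *
shift([.4335,-.298,.158],1.45)
```

```text
shift [-0.0359  0.0127  0.2015] turn [ 0.01  0.   -0.07]
```

servo_tool:
  commands: [-0.036, 0.0127, 0.03, 0, 0, 0, 0.06, -0.036, 0.0127, 0.08, 0, 0, 0, 0.06, -0.036, 0.0127, 0.125, 0, 0, 0, 0.06, -0.036, 0.0127, 0.165, 0, 0, 0, 0.06, -0.036, 0.0127, 0.2, 0, 0, 0, 0.06, -0.036, 0.0127, 0.2, 0, 0, 0, 0.06, -0.036, 0.0127, 0.2, 0, 0, 0, 0, -0.036, 0.0127, 0.2, 0, 0, 0, 0, -0.036, 0.0127, 0.2, 0, 0, 0, 0, -0.036, 0.0127, 0.2, 0, 0, 0, 0]

```text
time: 5.95
tool_pos: [0.4337, -0.2986, 0.1603]
ee_rot: [3.14, 0.001, 1.448]
wrist_force: [-0.7, -0.1, -1.2]
width: 0.0235
finger_force: 0.0
```

servo_tool:
  commands: [0, 0, 0, 0, 0, 0, 0, 0, 0, 0, 0, 0, 0, 0]

```text
time: 6.2
tool_pos: [0.4336, -0.2986, 0.16]
ee_rot: [3.141, 0.0, 1.448]
wrist_force: [-0.4, -0.5, 1.9]
width: 0.0194
finger_force: 30.0
```

servo_tool:
  commands: [0, 0, -0.01, 0, 0, 0, 0, 0, 0, -0.03, 0, 0, 0, 0, 0, 0, -0.06, 0, 0, 0, 0, 0, 0, -0.09, 0, 0, 0, 0, 0, 0, -0.12, 0, 0, 0, 0, 0, 0, -0.12, 0, 0, 0, 0, 0, 0, -0.12, 0, 0, 0, 0]

```text
time: 7.08
tool_pos: [0.4331, -0.2981, 0.2781]
ee_rot: [-3.14, -0.001, 1.448]
wrist_force: [0.3, -0.1, -0.9]
width: 0.0197
finger_force: 30.0
```

Run:
```python
from h import *
o=robot.get_obs();print(o['tool_pos'],o['width'],o['wrist_force'])
shift([.40,.2078,.30],1.487)
s=snap('scene')
for x in spotter.trace('stirrer',s)[:2]: print(x['conf'],x['box'])
for h in (-.146,.044): print(proj(s,o['tool_pos']+[0,0,h]) )
cv2.imwrite('pics/lift.png',s['img'])
```

```text
[ 0.43306246 -0.29811405  0.27805897] 0.019728573802718107 [ 0.25229707 -0.13712701 -0.89659507]
shift [ 0.4981 -0.0947 -0.0211] turn [-0.1  -0.07 -2.22]
0.66 [357.8, 178.4, 24.0, 106.0]
[364.73186308 273.59291594]
[373.88612173 171.89719112]
```

servo_tool:
  commands: [0.03, -0.005, -0.021, 0, 0, -2, 0, 0.08, -0.015, -0.021, 0, 0, -2, 0, 0.14, -0.027, -0.021, 0, 0, -2, 0, 0.2, -0.038, -0.021, 0, 0, -2, 0, 0.26, -0.049, -0.021, 0, 0, -2, 0, 0.32, -0.06, -0.021, 0, 0, -2.2, 0, 0.38, -0.072, -0.021, 0, 0, -2.2, 0, 0.43, -0.082, -0.021, 0, 0, -2.2, 0, 0.47, -0.09, -0.021, 0, 0, -2.2, 0, 0.498, -0.095, -0.021, 0, 0, -2.2, 0]

```text
time: 8.43
tool_pos: [0.399, 0.2091, 0.2988]
ee_rot: [-3.139, 0.001, 1.489]
wrist_force: [-0.1, -0.2, -1.5]
width: 0.0196
finger_force: 30.0
```

servo_tool:
  commands: [0, 0, 0.03, 0, 0, 0, 0, 0, 0, 0.06, 0, 0, 0, 0, 0, 0, 0.085, 0, 0, 0, 0, 0, 0, 0.085, 0, 0, 0, 0, 0, 0, 0.085, 0, 0, 0, 0]

```text
time: 9.05
tool_pos: [0.4001, 0.2075, 0.2159]
ee_rot: [3.141, -0.0, 1.487]
wrist_force: [1.4, 0.0, -1.0]
width: 0.0196
finger_force: 30.0
```

Run:
```python
from h import *
o=robot.get_obs();print(o['time'],o['tool_pos'],o['ee_rot'])
s=snap('wrist');pickle.dump(s,open('w3.pkl','wb'));im=s['img'].copy();p=np.load('stand.npy')
def cr(P,c=(0,0,255)):
    u=proj(s,P);print(u.round(1));cv2.circle(im,tuple(int(round(v)) for v in u),1,c,-1)
for q in [(-.087,.06,.15),(-.087,.01,.15),(-.087,-.01,.15),(-.036,.01,.15),(-.07,.023,.166),(-.07,-.023,.166),(-.05,0,.15)]: cr(stand2w(p,q))
for h in (.036,-.036,-.054): cr(o['tool_pos']+[0,0,h],(0,255,0))
cv2.imwrite('pics/w3.png',im)
c=snap('scene');cv2.imwrite('pics/s3.png',cv2.resize(c['img'][100:240,200:330],None,fx=4,fy=4,interpolation=2))
shift([*stand2w(p,[-.05,0,0])[:2],.214],p[2]+np.pi/2)
```

```text
9.05 [0.40014634 0.20751539 0.21586805] [ 3.14136892e+00 -1.95941009e-04  1.48654121e+00]
[402.6 131.9]
[398.1 203.4]
[396.4 229.8]
[468.9 203.5]
[430.3 191.3]
[424.3 255.6]
[448.2 216.7]
[320.4 292.7]
[320.8 232.2]
[320.8 222.6]
shift [0.0001 0.0912 0.003 ] turn [ 0.12 -0.06 -0.03]
```

View pics/w3.png

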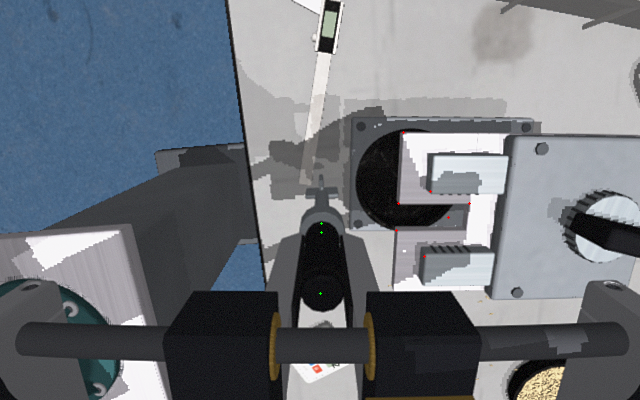

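servo_tool:
  commands: [0, 0.015, 0.003, 0, 0, 0, 0, 0, 0.03, 0.003, 0, 0, 0, 0, 0, 0.045, 0.003, 0, 0, 0, 0, 0, 0.06, 0.003, 0, 0, 0, 0, 0, 0.075, 0.003, 0, 0, 0, 0, 0, 0.091, 0.003, 0, 0, 0, 0, 0, 0.091, 0.003, 0, 0, 0, 0, 0, 0.091, 0.003, 0, 0, 0, 0]

```text
time: 10.15
tool_pos: [0.4905, 0.1999, 0.2124]
ee_rot: [-3.141, -0.0, 1.487]
wrist_force: [-0.5, -0.4, -1.2]
width: 0.0197
finger_force: 30.0
```

Run:
```python
from h import *
o=robot.get_obs();print(o['time'],o['tool_pos'],o['ee_rot'],o['wrist_force'])
s=snap('wrist');im=s['img'].copy();p=np.load('stand.npy')
def cr(P,c=(0,0,255)):
    u=proj(s,P);cv2.circle(im,tuple(int(round(v)) for v in u),1,c,-1)
for q in [(-.087,.01,.15),(-.087,-.01,.15),(-.036,.01,.15),(-.07,.023,.166),(-.07,-.023,.166),(-.02,.023,.166),(-.02,-.023,.166),(-.05,0,.15)]: cr(stand2w(p,q))
cv2.imwrite('pics/w4.png',cv2.resize(im[130:330,200:430],None,fx=3,fy=3,interpolation=2))
shift([*stand2w(p,[-.05,0,0])[:2],.206],p[2]+np.pi/2)
```

```text
10.15 [0.49050518 0.19985894 0.21241618] [-3.14099884e+00 -2.53259499e-05  1.48661106e+00] [-0.45816399 -0.36851752 -1.18967877]
shift [0.0003 0.0012 0.0065] turn [-0.02 -0.   -0.01]
```

View pics/w4.png

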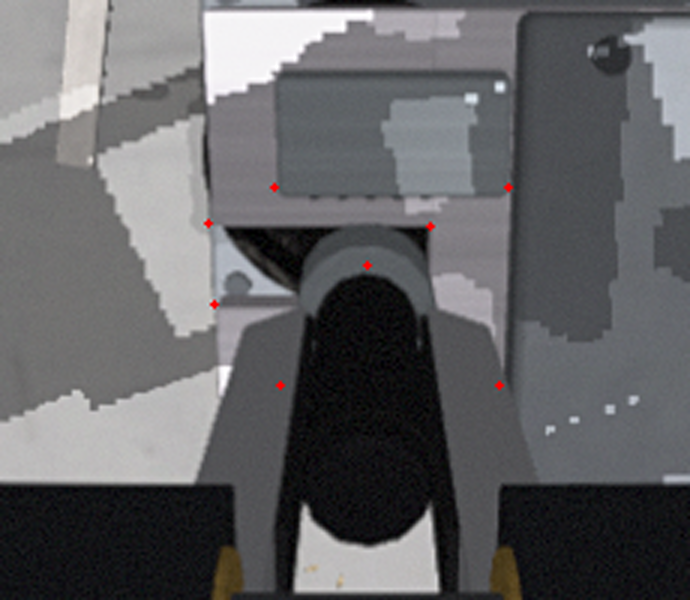

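servo_tool:
  commands: [0, 0.001, 0.003, 0, 0, 0, 0, 0, 0.001, 0.005, 0, 0, 0, 0, 0, 0.001, 0.007, 0, 0, 0, 0, 0, 0.001, 0.007, 0, 0, 0, 0]

```text
time: 10.7
tool_pos: [0.4915, 0.1997, 0.2052]
ee_rot: [-3.141, 0.0, 1.487]
wrist_force: [0.3, 0.9, -0.9]
width: 0.0196
finger_force: 30.0
```

servo_tool:
  commands: [0, 0, 0.001, 0, 0, 0, 0, 0, 0, 0.002, 0, 0, 0, 0, 0, 0, 0.002, 0, 0, 0, 0]

```text
time: 11.08
tool_pos: [0.4918, 0.1998, 0.204]
ee_rot: [3.141, -0.0, 1.487]
wrist_force: [-0.1, -0.1, 1.1]
width: 0.0193
finger_force: 30.0
```

servo_tool:
  commands: [0, 0, 0, 0, 0, 0, 0.05, 0, 0, 0, 0, 0, 0, 0.05, 0, 0, 0, 0, 0, 0, 0.05, 0, 0, 0, 0, 0, 0, 0.05, 0, 0, 0, 0, 0, 0, 0.05]

```text
time: 11.7
tool_pos: [0.4917, 0.1998, 0.2035]
ee_rot: [3.142, -0.0, 1.487]
wrist_force: [-0.0, -0.0, -0.4]
width: 0.0497
finger_force: 0.0
```

servo_tool:
  commands: [0, 0, -0.05, 0, 0, 0, 0.05, 0, 0, -0.09, 0, 0, 0, 0.05, 0, 0, -0.09, 0, 0, 0, 0.05, 0, 0, -0.09, 0, 0, 0, 0.05]

```text
time: 12.2
tool_pos: [0.4915, 0.1997, 0.2926]
ee_rot: [-3.14, 0.0, 1.487]
wrist_force: [-0.4, 0.6, 0.4]
width: 0.0499
finger_force: 0.0
```

Run:
```python
from h import *
o=robot.get_obs();print(o['time'],o['tool_pos'],o['ee_rot'],o['wrist_force'])
s=snap('wrist');im=s['img'].copy();p=np.load('stand.npy');pickle.dump(s,open('w5.pkl','wb'))
def cr(P,c=(0,0,255)):
    u=proj(s,P);cv2.circle(im,tuple(int(round(v)) for v in u),1,c,-1);print(u.round(1))
for z in (.15,.168,.24): cr(stand2w(p,[-.05,0,z]))
for z in (.178,.211): cr(stand2w(p,[.05,0,z]))
for k in ['stirrer','sleeve']:
    for x in spotter.trace(k,s)[:1]: print(k,x['conf'],x['box'])
cv2.imwrite('pics/w5.png',im[100:400,180:580])
cv2.imwrite('pics/w5.png',cv2.resize(im[100:400,180:580],None,fx=2,fy=2,interpolation=2))
```

```text
12.2 [0.49145553 0.19966892 0.29255703] [-3.14049042e+00  3.81718407e-04  1.48658466e+00] [-0.43035241  0.58242456  0.35126886]
[321.3 189.8]
[321.3 194.9]
[321.1 222.6]
[438.2 198.3]
[452.  209.9]
stirrer 0.92 [304.2, 174.8, 34.5, 61.0]
sleeve 0.46 [304.0, 178.5, 34.3, 58.1]
```

View pics/w5.png

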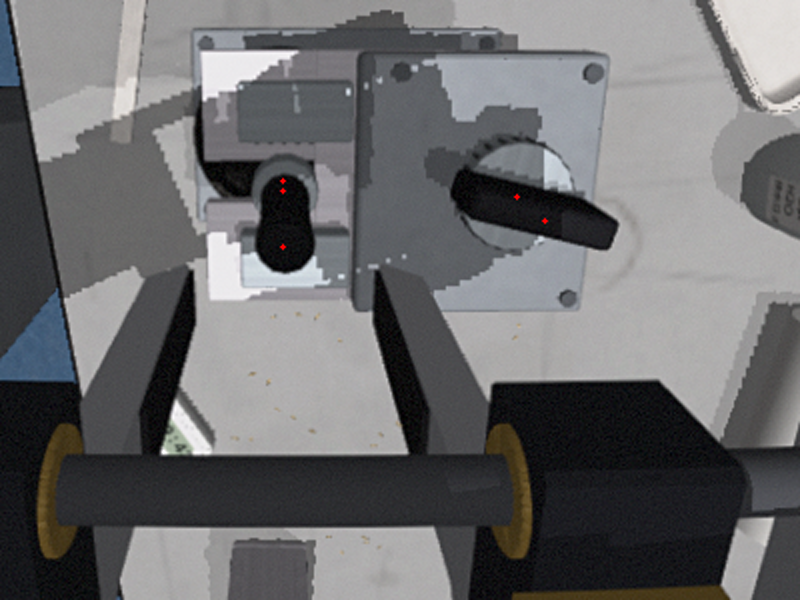

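Run:
```python
from h import *
s=pickle.load(open('w5.pkl','rb'));p=np.load('stand.npy')
x0=spotter
g=cv2.cvtColor(s['img'],cv2.COLOR_BGR2GRAY);m=(g[165:230,400:495]<45).astype(np.uint8)
n,l,st,_=cv2.connectedComponentsWithStats(m);i=1+st[1:,4].argmax();pts=np.argwhere(l==i)[:,::-1]+[400,165]
print(st[i],cv2.minAreaRect(pts.astype(np.float32)))
# lower boundary line per column
c=np.array([(u,pts[pts[:,0]==u][:,1].max()+.5) for u in range(pts[:,0].min()+6,pts[:,0].max()-8)])
k=np.polyfit(c[:,0],c[:,1],1);print(k,np.abs(np.polyval(k,c[:,0])-c[:,1]).max())
A,B=[atz(s,u,np.polyval(k,u),.211) for u in (c[0,0],c[-1,0])]
d=(B-A)/np.linalg.norm(B-A);print('dir deg',np.degrees(np.arctan2(d[1],d[0])),'ends',A,B)
ax=stand2w(p,[.05,0,.211]);print('axis',ax,'offset perp',np.cross(d[:2],(ax-A)[:2]))
print('rel stand',np.degrees(np.arctan2(d[1],d[0])-p[2]))
```

```text
[   5   17   84   43 1808] ((446.0636901855469, 204.783447265625), (84.87561798095703, 25.056367874145508), 16.389541625976562)
[  0.24216295 108.09980514] 2.1287784679089725
dir deg -18.552547145153525 ends [0.55969847 0.19617567 0.211     ] [0.61277726 0.17836161 0.211     ]
axis [0.59121667 0.1917161  0.211     ] offset perp 0.005800460257292829
rel stand -13.746955548945719<stdin>:12: DeprecationWarning: Arrays of 2-dimensional vectors are deprecated. Use arrays of 3-dimensional vectors instead. (deprecated in NumPy 2.0)
```

Run:
```python
from h import *
shift([.5912,.1917,.292],np.radians(160.5))
```

```text
shift [ 0.0006  0.1005 -0.0009] turn [-2.200e-01 -7.000e-02 -7.533e+01]
```

servo_tool:
  commands: [0, 0.05, 0, 0, 0, -10, 0.05, 0.0006, 0.1, 0, 0, 0, -20, 0.05, 0.0006, 0.1005, 0, 0, 0, -30, 0.05, 0.0006, 0.1005, 0, 0, 0, -40, 0.05, 0.0006, 0.1005, 0, 0, 0, -50, 0.05, 0.0006, 0.1005, 0, 0, 0, -60, 0.05, 0.0006, 0.1005, 0, 0, 0, -70, 0.05, 0.0006, 0.1005, 0, 0, 0, -75.3, 0.05, 0.0006, 0.1005, 0, 0, 0, -75.3, 0.05, 0.0006, 0.1005, 0, 0, 0, -75.3, 0.05]

```text
time: 13.6
tool_pos: [0.5917, 0.1918, 0.2926]
ee_rot: [-3.141, -0.001, 2.799]
wrist_force: [-0.3, 0.2, 0.6]
width: 0.0501
finger_force: 0.0
```

Run:
```python
from h import *
o=robot.get_obs();print(o['time'],o['tool_pos'],o['ee_rot'])
s=snap('wrist');p=np.load('stand.npy');g=cv2.cvtColor(s['img'],cv2.COLOR_BGR2GRAY)
u=proj(s,stand2w(p,[.05,0,.211]));print('axis px',u,proj(s,stand2w(p,[.05,0,.178])))
im=s['img'].copy();cv2.circle(im,tuple(int(round(v)) for v in u),1,(0,0,255),-1)
a,b=int(u[0]),int(u[1]);cv2.imwrite('pics/w6.png',cv2.resize(im[b-110:b+70,a-110:a+110],None,fx=3,fy=3,interpolation=2))
shift([.5912,.1917,.195],np.radians(160.5))
```

```text
13.6 [0.59170494 0.19182421 0.2926242 ] [-3.14089185e+00 -1.23837619e-03  2.79944634e+00]
axis px [320.59894322 209.00635267] [320.76035807 197.40442593]
shift [ 0.0004 -0.0003  0.0979] turn [-0.03 -0.05 -0.09]
```

View pics/w6.png

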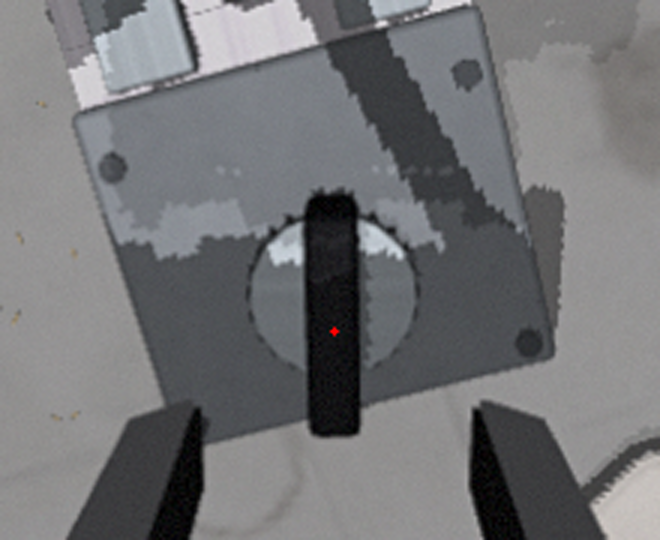

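servo_tool:
  commands: [0, 0, 0.04, 0, 0, 0, 0.05, 0, 0, 0.075, 0, 0, 0, 0.05, 0, 0, 0.098, 0, 0, 0, 0.05, 0, 0, 0.098, 0, 0, 0, 0.05, 0, 0, 0.098, 0, 0, 0, 0, 0, 0, 0.098, 0, 0, 0, 0, 0, 0, 0.098, 0, 0, 0, 0, 0, 0, 0.098, 0, 0, 0, 0]

```text
time: 14.65
tool_pos: [0.5918, 0.1907, 0.1963]
ee_rot: [-3.139, 0.001, 2.8]
wrist_force: [-0.1, 0.7, 3.1]
width: 0.0138
finger_force: 30.0
```

servo_tool:
  commands: [0, 0, 0, 0, 0, 6, 0, 0, 0, 0, 0, 0, 12, 0, 0, 0, 0, 0, 0, 18, 0, 0, 0, 0, 0, 0, 24, 0, 0, 0, 0, 0, 0, 30, 0, 0, 0, 0, 0, 0, 30, 0]

```text
time: 15.4
tool_pos: [0.5915, 0.1904, 0.1964]
ee_rot: [-3.139, 0.002, 2.277]
wrist_force: [-3.2, -5.5, 2.6]
width: 0.0137
finger_force: 29.9
```

```bash
python3 -c "
from h import *
o=robot.get_obs();print(o['tool_pos'],o['ee_rot'],o['width'],o['wrist_force'],o['wrist_torque'])"
```

```text
[0.59151016 0.19035806 0.19636315] [-3.13944374e+00  1.83611621e-03  2.27746655e+00] 0.013742260918468965 [-3.16177493 -5.52075822  2.55658386] [-0.88311673  0.45776776  0.1873795 ]
```

servo_tool:
  commands: [0, 0, 0, 0, 0, 6, 0, 0, 0, 0, 0, 0, 12, 0, 0, 0, 0, 0, 0, 18, 0, 0, 0, 0, 0, 0, 24, 0, 0, 0, 0, 0, 0, 30, 0, 0, 0, 0, 0, 0, 34, 0, 0, 0, 0, 0, 0, 37, 0, 0, 0, 0, 0, 0, 37, 0, 0, 0, 0, 0, 0, 37, 0]

```text
time: 16.52
tool_pos: [0.591, 0.1909, 0.1964]
ee_rot: [-3.14, 0.002, 1.634]
wrist_force: [-4.4, -5.0, 4.3]
width: 0.0175
finger_force: 33.4
```

```bash
python3 -c "
from h import *
o=robot.get_obs();print(o['tool_pos'],o['ee_rot'],o['width'],o['wrist_force'],o['wrist_torque'])
s=snap('wrist');p=np.load('stand.npy')
for k in ['jaw_left','jaw_right','stirrer']:
  for x in spotter.trace(k,s)[:1]: print(k,x['conf'],x['box'])
cv2.imwrite('pics/w7.png',s['img'])
c=snap('top')
for k in ['jaw_left','jaw_right']:
  for x in spotter.trace(k,c)[:1]: print(k,x['conf'],x['box'])
"
```

```text
[0.59096528 0.19093114 0.19644948] [-3.13995495e+00  1.79420894e-03  1.63424147e+00] 0.017512243148485315 [-4.36977531 -5.04960234  4.31419319] [-0.72191159  0.76009656  0.72420127]
jaw_left 0.79 [130.5, 140.0, 88.9, 55.6]
jaw_right 0.69 [62.2, 193.2, 131.3, 92.5]
stirrer 0.66 [61.6, 188.9, 132.2, 98.2]
jaw_left 0.67 [209.0, 199.4, 5.9, 12.2]
```

View pics/w7.png

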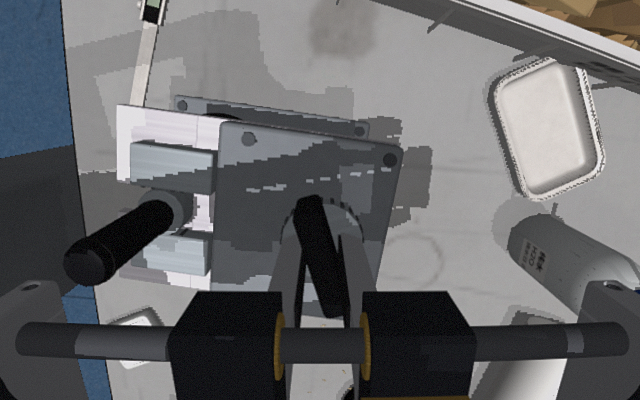

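servo_tool:
  commands: [0, 0, 0, 0, 0, 4, 0, 0, 0, 0, 0, 0, 8, 0, 0, 0, 0, 0, 0, 12, 0, 0, 0, 0, 0, 0, 12, 0, 0, 0, 0, 0, 0, 12, 0]

```text
time: 17.5
tool_pos: [0.5906, 0.1923, 0.1965]
ee_rot: [-3.139, -0.0, 1.427]
wrist_force: [-5.0, -2.4, 5.0]
width: 0.0208
finger_force: 40.6
```

```bash
python3 -c "
from h import *
o=robot.get_obs();print(o['tool_pos'],o['ee_rot'],o['width'],o['wrist_force'],o['wrist_torque'])
cv2.imwrite('pics/w8.png',snap('wrist')['img'])
"
```

```text
[0.59055654 0.19225156 0.19649859] [-3.13941463e+00 -9.11722469e-05  1.42700282e+00] 0.020821026741404784 [-5.04182284 -2.35665924  5.04790814] [-0.2975721   1.1100915   1.15555457]
```

servo_tool:
  commands: [0, 0, 0, 0, 0, 0, 0.05, 0, 0, 0, 0, 0, 0, 0.05, 0, 0, 0, 0, 0, 0, 0.05, 0, 0, 0, 0, 0, 0, 0.05, 0, 0, -0.04, 0, 0, 0, 0.05, 0, 0, -0.096, 0, 0, 0, 0.05, 0, 0, -0.096, 0, 0, 0, 0.05, 0, 0, -0.096, 0, 0, 0, 0.05]

```text
time: 18.55
tool_pos: [0.5919, 0.1919, 0.2911]
ee_rot: [3.142, -0.0, 1.422]
wrist_force: [-0.4, 0.3, 0.1]
width: 0.0499
finger_force: 0.0
```

```bash
cat > wing.py <<'E'
from h import *
o=robot.get_obs();print(o['time'],o['tool_pos'],o['ee_rot'])
s=snap('wrist');pickle.dump(s,open('w9.pkl','wb'));p=np.load('stand.npy');g=cv2.cvtColor(s['img'],cv2.COLOR_BGR2GRAY)
u=proj(s,stand2w(p,[.05,0,.205]));print('axis px',u)
m=np.zeros_like(g);cv2.circle(m,tuple(int(v) for v in u),55,1,-1);m&=(g<40).astype(np.uint8)
n,l,st,_=cv2.connectedComponentsWithStats(m);i=l[int(u[1]),int(u[0])];print(st[i])
# fit wing angle by rendering the bar silhouette
def sil(a):
    P=[]
    for x in (-.03,.03):
        for y in (-.007,.007):
            for z in (.178,.211):
                q=np.array([.05+x*np.cos(a)-y*np.sin(a),x*np.sin(a)+y*np.cos(a),z]);P.append(proj(s,stand2w(p,q)))
    M=np.zeros_like(g);cv2.fillConvexPoly(M,cv2.convexHull(np.array(P,np.float32)).round().astype(int),1);return M
B=(l==i)
def iou(a):
    M=sil(a)>0;return (M&B).sum()/(M|B).sum()
A=np.radians(np.arange(-180,0,1.));v=[iou(a) for a in A];j=np.argmax(v);print('wing rel stand deg',np.degrees(A[j]),'iou',v[j],'sleeve',-A[j]-np.radians(14.7))
for k in ['jaw_left','jaw_right','stirrer']:
  for x in spotter.trace(k,s)[:1]: print(k,x['conf'],x['box'])
E
python3 wing.py
python3 - <<'E'
from h import *
exec(open('wing.py').read().split('# fit')[0].replace("snap('wrist')","pickle.load(open('w5.pkl','rb'))").replace("pickle.dump(s,open('w9.pkl','wb'));",""))
exec('# fit'+open('wing.py').read().split('# fit')[1].split('for k in')[0])
E
```

```text
18.55 [0.59194454 0.19192817 0.2911185 ] [ 3.14154094e+00 -1.20104442e-04  1.42210833e+00]
axis px [320.09041583 208.93194665]
[ 294  168   52   77 1674]
wing rel stand deg -64.0 iou 0.8561924257932446 sleeve 0.8604473212332044
jaw_left 0.81 [179.9, 155.1, 60.6, 32.7]
jaw_right 0.73 [194.6, 214.4, 54.3, 34.2]
stirrer 0.89 [164.2, 185.5, 66.0, 61.9]
18.75 [0.59130358 0.19171881 0.28915962] [-3.13789332e+00  1.36651785e-03  1.42198238e+00]
axis px [449.25714392 207.62388563]
[ 405  183   84   42 1764]
wing rel stand deg -16.0 iou 0.8316831683168316 sleeve 0.022689280275926316
```

```bash
cat > jaws.py <<'E'
from h import *
p=np.load('stand.npy')
def tost(P): d=P[:2]-p[:2];c,s=np.cos(p[2]),np.sin(p[2]);return np.array([c*d[0]+s*d[1],-s*d[0]+c*d[1]])
def meas(s,tag):
    for k in ['jaw_left','jaw_right']:
        r=spotter.trace(k,s)
        if not r: print(tag,k,'-');continue
        C,_=cv2.findContours(r[0]['region'].astype(np.uint8),0,1);C=max(C,key=cv2.contourArea)[:,0]
        q=np.array([tost(atz(s,*c,.166)) for c in C])*1000
        print(tag,k,round(r[0]['conf'],2),'x',np.percentile(q[:,0],[3,97]).round(1),'y',np.percentile(q[:,1],[3,97]).round(1))
E
python3 - <<'E'
from jaws import *
s=snap('wrist');meas(s,'now')
# intensity profile across jaws at stand x=-.06 / -.027, z=.166
w5=pickle.load(open('w5.pkl','rb'))
for t,S in (('before',w5),('now',s)):
    g=cv2.GaussianBlur(cv2.cvtColor(S['img'],cv2.COLOR_BGR2GRAY),(3,3),0)
    for x in (-.066,-.028):
        print(t,x,[int(g[tuple(proj(S,stand2w(p,[x,y/1000,.166])).round().astype(int)[::-1])]) for y in range(-50,51,2)])
E
```

```text
now jaw_left 0.9 x [-68.7 -16.9] y [14.6 41. ]
now jaw_right 0.77 x [-68.2 -17.3] y [-40.6 -11.4]
before -0.066 [226, 234, 207, 209, 208, 216, 216, 212, 211, 214, 146, 117, 119, 122, 101, 67, 73, 110, 151, 154, 153, 153, 120, 71, 6, 12, 13, 15, 16, 13, 11, 19, 89, 113, 114, 109, 89, 89, 90, 92, 92, 89, 89, 91, 92, 90, 91, 91, 99, 160, 235]
before -0.028 [152, 152, 124, 143, 143, 124, 126, 122, 121, 126, 124, 124, 125, 127, 105, 69, 74, 110, 152, 160, 159, 154, 153, 154, 156, 158, 160, 160, 153, 135, 116, 120, 119, 118, 121, 118, 92, 90, 90, 92, 93, 92, 90, 91, 92, 90, 91, 94, 86, 84, 120]
now -0.066 [131, 130, 128, 131, 124, 102, 103, 103, 104, 106, 99, 24, 4, 5, 7, 7, 7, 11, 8, 4, 7, 7, 8, 9, 6, 72, 96, 93, 94, 93, 92, 91, 85, 110, 160, 164, 167, 168, 163, 163, 167, 164, 164, 166, 164, 125, 201, 205, 212, 211, 208]
now -0.028 [136, 145, 152, 177, 202, 182, 187, 185, 191, 192, 190, 186, 188, 191, 190, 190, 196, 156, 67, 84, 204, 220, 222, 224, 206, 150, 178, 161, 173, 181, 201, 213, 142, 78, 80, 80, 81, 81, 78, 137, 184, 180, 181, 180, 180, 102, 167, 220, 215, 213, 220]
```

Run:
```python
from h import *
p=np.load('stand.npy')
s=pickle.load(open('w9.pkl','rb'))
for k in ['stirrer']:
    r=spotter.trace(k,snap('top'));print(r[0]['conf'] if r else None, r and r[0]['box'])
print([proj(s,stand2w(p,[-.05,0,z])).round(1) for z in (.15,.168,.24)])
shift([.5912,.1917,.292],np.radians(109))
```

```text
None []
[array([213.6, 197.6]), array([207.5, 203. ]), array([174.5, 232.7])]
shift [-0.0002 -0.0005 -0.0011] turn [ -0.05   0.   -27.53]
```

servo_tool:
  commands: [0, 0, 0, 0, 0, -10, 0.05, 0, 0, 0, 0, 0, -20, 0.05, 0, 0, 0, 0, 0, -27.5, 0.05, 0, 0, 0.04, 0, 0, -27.5, 0.05, 0, 0, 0.075, 0, 0, -27.5, 0.05, 0, 0, 0.095, 0, 0, -27.5, 0.05, 0, 0, 0.095, 0, 0, -27.5, 0, 0, 0, 0.095, 0, 0, -27.5, 0, 0, 0, 0.095, 0, 0, -27.5, 0, 0, 0, 0.095, 0, 0, -27.5, 0]

```text
time: 20.25
tool_pos: [0.5907, 0.1914, 0.1981]
ee_rot: [-3.139, 0.0, 1.902]
wrist_force: [-3.2, -0.7, 3.7]
width: 0.0142
finger_force: 30.0
```

servo_tool:
  commands: [0, 0, 0, 0, 0, 5, 0, 0, 0, 0, 0, 0, 10, 0, 0, 0, 0, 0, 0, 12, 0, 0, 0, 0, 0, 0, 12, 0]

```text
time: 20.75
tool_pos: [0.5912, 0.1905, 0.1981]
ee_rot: [-3.141, 0.003, 1.694]
wrist_force: [-3.9, -3.1, 3.9]
width: 0.0164
finger_force: 34.2
```

```bash
python3 -c "
from h import *
o=robot.get_obs();print(o['time'],o['ee_rot'],o['width'],o['wrist_force'],o['wrist_torque'])"
```

```text
20.75 [-3.14071123e+00  2.76675190e-03  1.69372188e+00] 0.01642204192546786 [-3.88600857 -3.06074051  3.93875797] [-0.88642603  0.68245647  0.76912045]
```

servo_tool:
  commands: [0, 0, 0, 0, 0, 0, 0.05, 0, 0, 0, 0, 0, 0, 0.05, 0, 0, 0, 0, 0, 0, 0.05, 0, 0, 0, 0, 0, 0, 0.05, 0, 0, -0.04, 0, 0, 0, 0.05, 0, 0, -0.1, 0, 0, 0, 0.05, 0, 0, -0.1, 0, 0, 0, 0.05, 0, 0, -0.1, 0, 0, 0, 0.05, 0, 0, -0.1, 0, 0, 0, 0.05]

```text
time: 21.88
tool_pos: [0.5912, 0.1917, 0.2939]
ee_rot: [-3.137, 0.0, 1.693]
wrist_force: [-0.0, 0.6, -0.4]
width: 0.05
finger_force: 0.0
```

```bash
python3 wing.py; python3 -c "
from jaws import *
meas(snap('wrist'),'now')"
```

```text
21.875 [0.59123971 0.1917479  0.29393458] [-3.13735213e+00  3.47513458e-04  1.69259070e+00]
axis px [321.32838199 207.29663427]
[ 302  165   37   80 1495]
wing rel stand deg -66.0 iou 0.8576449912126538 sleeve 0.8953539062730911
jaw_left 0.64 [193.0, 122.4, 62.7, 38.9]
jaw_right 0.85 [187.8, 185.8, 53.5, 35.7]
stirrer 0.94 [160.3, 153.9, 74.4, 53.3]
now jaw_left 0.95 x [-68.6 -17.3] y [14.  41.3]
now jaw_right 0.87 x [-66.3 -17.4] y [-40.2 -11.5]
```

```bash
python3 -c "
from h import *
print(close_job())"
```

```text
the job is handed in; nothing more can be done
None
```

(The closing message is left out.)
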